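Wedge the washed oil dispenser's tap open and cover the tank

TASK

The oil dispenser on the counter has been washed and must drain dry overnight. Press its tap plug down into the tapered seat while turning the red handle clockwise, until the plug is fully home and the handle lies in line with the spout and stays there by itself with your hand off. Then put the steel lid on the tank, flat and fully seated, and leave the other goods where they stand.

Things in the scene. Friction and masses are not known exactly. Their poses are not given: they have to be found in the camera images.
- dispenser: Fixed oil dispenser: steel tank, 136 mm across, on a 150 mm square wooden stand, 225 mm tall in all, with a brass tap in front. Origin: on the counter under the tank's axis; -x points from tank to spout, z up. The tap's vertical axis is at x = -160 mm, y = 0; the brass tap body's top is 130 mm above the counter; the spout ends 54 mm further out and is under 115 mm high.
- handle (a point): Middle of the red bar handle of the tapered steel plug, on the plug's vertical axis: 161 mm above the counter when the plug is fully home, higher by plug_lift else. The bar is 74 mm long (along this frame's y), 16 mm thick (x) and 30 mm high (z, so 15 mm above and below this point), on a 14 mm neck that leaves 16 mm free under the bar when the plug is home.
- plug_lift (a joint): Height of the plug above fully home, 0 to 0.014 m; starts at 0.010 to 0.013. Tight fit: moving it takes about 8 N at any height and it stays where it is left. Unturned it can be pressed no lower than about 0.0065; each radian turned towards open lets it go 5 mm deeper, so it comes home (within 0.3 mm) only with the handle in line.
- plug_turn (a joint): Angle of the handle from its shut stop (0, where it starts, the bar 73 degrees from the spout's line), growing clockwise seen from above: 1.27 is in line with the spout (open); end stop 1.45. A weak spring (0.06 N m) turns it back when let go until the taper catches it: by about 0.2 rad per mm that the plug is left too high; with the plug home, only to about 1.2.
- tank_mouth (a point): Centre of the tank's open mouth, at the height of its rim (225 mm above the counter). Rim 136 mm across outside, 126 mm inside; the tank is empty. Axes as for the dispenser.
- lid: Loose round steel lid of the tank, 160 g, 147 mm across and 49 mm high, with a black knob on top; it starts lying right way up on the counter. Origin: centre of the underside of its 114 mm wide spigot, which is 10 mm deep and goes inside the mouth; z up through the knob.
- lid_seat (a point): Centre of the underside of the lid's flange, 10 mm above the lid's origin: it rests on the rim, at the point of point tank_mouth, when the lid is on.
- lid_knob (a point): Middle of the lid's black knob (27 mm across, from 32 to 49 mm above the lid's underside), 39 mm above the lid's origin: where to grip it.
- tomato_tin: Bystander: food tin with a red tomato label, 76 mm across, 58 mm high. Origin: centre of its underside.
- honey_red: Bystander: honey jar with a red cap, 52 mm across, 74 mm high. Origin: centre of its underside.
- honey_green: Bystander: honey jar with a green cap, 52 mm across, 74 mm high. Origin: centre of its underside.

How it is judged (in metres and radians):
On the way, in this order (a step that is already met when the one before it is completed fails the run):
1. the plug is pressed home with its handle in line with the spout, and stays so with the hand off it (value of joint plug_lift below 0.002 m and value of joint plug_turn above 1 rad and contact force between the fingers and anything else below 0.2 N), for 0.5 s.
2. the lid is on the tank, its spigot in the mouth and its flange on the rim (horizontal distance between lid_seat and tank_mouth below 0.01 m and z of lid_seat in the frame of tank_mouth below 0.003 m and angle between lid's own z axis and vertical below 0.06 rad), for 0.2 s.
At the end, for the whole second after the job is handed in: The plug is within 2 mm of fully home and its handle within about 15 degrees of in line with the spout, at most to its stop (plug_turn over 1.0 rad); the lid lies still and level (within 0.06 rad) on the tank, within 10 mm of centre, its flange within 3 mm of the rim (all of step 2 and value of joint plug_lift below 0.002 m and value of joint plug_turn above 1 rad and z of lid_seat in the frame of tank_mouth above -0.003 m and linear speed of lid below 0.01 m/s); the robot touches nothing.
It fails at once if the tin is shifted more than 30 mm (distance of tomato_tin from where it was at the start of the episode above 0.03 m).
It fails at once if the red-capped honey jar is shifted more than 30 mm (distance of honey_red from where it was at the start of the episode above 0.03 m).
It fails at once if the green-capped honey jar is shifted more than 30 mm (distance of honey_green from where it was at the start of the episode above 0.03 m).
It also fails if it takes over 58 s, if anything falls off the work surface, if the arm or the gripper's body presses on something with over 40 N, if the wrist force passes 120 N, or if a joint passes its speed limit or range.

ROBOT

A 6-joint arm with a two-finger parallel gripper is mounted at the origin on a cart in front of the work surface, level with it; the furniture and walls round the work are solid. World frame = base frame: x ahead of the robot, y to its left, z up, the work surface at z = 0. Lengths are in m, angles in degrees, forces in N, time in s.
With the tool pointing down it reaches from about 0.3 to 0.75 m from the base axis. Payload 8.5 kg.
Tool frame: the origin (TCP) lies on the centre line of the jaws, within the pads' length; the fingertips stand tips_ahead ahead of it and the grasp point (between the pads) lies 3 mm ahead of it (tips_ahead is the distance from the TCP to the fingertips, in m); z points along the fingers, y is the line along which they close (so a half turn about z gives the same grasp; the last joint's range is limited). The gripper opens to 85 mm and grips with 20 to 120 N. Pads are 22 mm wide; open, the fingers measure 114 mm over their backs; the gripper's body (76 mm by 85 mm) begins 54 mm behind the grasp point. The pads swing forward as they close: fully open they stand 13 mm farther back than shut.
Start: joints at [-88.826, 21.807, 74.336, -0, 83.858, -12.336], TCP at [0.128, -0.535, 0.253] pointing down, gripper open.
Joint ranges: [-178.18, 178.18], [-50.72, 133.34], [12.68, 142.11], [-81.47, 261.47], [9.98, 163.14], [-165.26, 165.26]. Speed limits (degrees/s): [136.94, 136.94, 180, 180, 180, 180].

INTERFACE

Orientations are given as a 3x3 rotation matrix whose columns are the frame's x, y, z axes.
In Python, from rig import observe, get_image, close_job, tips_ahead gives the robot as it stands.
- The arm moves only by the shell command python3 -m creep 'ROWS' [FORCE]. ROWS is a JSON list of rows, 1 to 10 of them, each written [[dx, dy, dz], turn, opening]: dx, dy, dz in a scale on which 1.0 is 1 m, then a turn about the tool's z in shares of pi/2 rad (1.0 is pi/2 rad), then the finger opening in m; each row shifts and turns the commanded pose from where the row before left it, along the tool's axes as they then stand; what a row does not reach is not made up. A row lasts 1/10 s, in which the tool goes at most 0.05 m and 8.59 degrees, less where a joint would pass 70% of its speed; a pose out of reach is approached as far as the arm can. The fingers move at their own pace and stop on an object; FORCE is the grip in N (left out, the last holds). Time passes only in rows, so rows that do not move let the fingers close. It prints the time, the measured TCP pose, the force, the opening and the grip force at its end. No shift or turn number may pass 1 either way. Input that does not fit is refused with a message, and nothing moves.
- observe(): the state, without advancing time (a new reading comes with each control period).
- get_image(name): name is "side" or "top" or "wrist"; returns a dict with "pixels" (384x512x3 uint8, red, green, blue), "depth" (384x512 float32, m along the optical axis (not along the pixel's ray), 0 where there is no reading), "K" (3x3 intrinsics, pixels), "extrinsics" (4x4, takes a point from world to camera coordinates). Camera axes: x right, y down, z forward; pixel columns grow to the right and rows downward; lengths in m; the calibration is good to about 2 mm. A picture is of the moment at which its call begins.
- close_job(): hands the job in; it is judged then, once.
The state is a dict: "time_s": time; "q": joint angles; "qvel": joint speeds; "joint_efforts": joint torques, N m; "position": TCP position; "tool_rot": TCP orientation; "ft_force": force on the tool from outside, world axes, zero at the start; "wrist_torque": the same for the moment, N m; "grip_width": finger opening in m; "gripper_force": force on a finger pad.
Only numpy, scipy, OpenCV 4.12 (cv2) and the standard library are available. Lean on these libraries where they do the work, as an engineer would, in place of code of your own. Each camera call takes 0.05 s, during which the arm holds its last target. There are 200 camera calls.

## Working session

There is one attempt and no reset: what is moved stays moved. The work goes in short steps, Python scripts to look and compute and a shell command to move; the robot and the scene stay as the last step left them, time stands still between calls to the robot, and variables do not carry over. Pictures are saved under pics/ and viewed, at most 10 in all, crops included, and the job is handed in when it is done.

```bash
ls; mkdir -p pics; python3 - <<'E'
from rig import *
import cv2,numpy as np
s=observe();print(s['time_s'],s['position'],s['tool_rot'],tips_ahead,s['ft_force'])
ims=[]
for n in("side","top"):
    d=get_image(n);np.savez(f"pics/{n}0.npz",**d);print(n,d['K'],d['extrinsics'])
    cv2.imwrite(f"pics/{n}0.png",d['pixels'][:,:,::-1])
E
```

```text
pics
0.0 [ 0.12847385 -0.53450782  0.25270712] [[ 9.72336907e-01  2.33582830e-01 -2.92701024e-05]
 [ 2.33582614e-01 -9.72335818e-01  1.48978565e-03]
 [ 3.19527981e-04 -1.45541056e-03 -9.99998890e-01]] 0.022 [-0.6573853  -0.42592692  0.10755091]
side [[433.3071958    0.         261.6914091 ]
 [  0.         433.3071958  194.97018416]
 [  0.           0.           1.        ]] [[ 0.9988348   0.0481993  -0.00242314 -0.57715141]
 [ 0.02186126 -0.49665208 -0.86767436  0.0916717 ]
 [-0.04302475  0.86661038 -0.49712707  1.3237812 ]
 [ 0.          0.          0.          1.        ]]
top [[436.44006295   0.         252.95214527]
 [  0.         436.44006295 193.72623318]
 [  0.           0.           1.        ]] [[-0.00816376 -0.99965576 -0.02493437 -0.0026379 ]
 [-0.990882    0.0114406  -0.13424592  0.60408215]
 [ 0.13448497  0.02361107 -0.9906343   1.33155122]
 [ 0.          0.          0.          1.        ]]
```

View pics/top0.png

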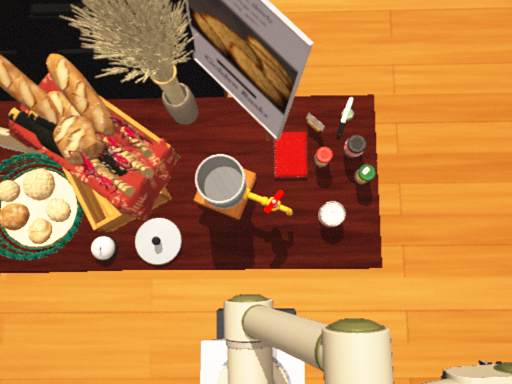

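View pics/side0.png

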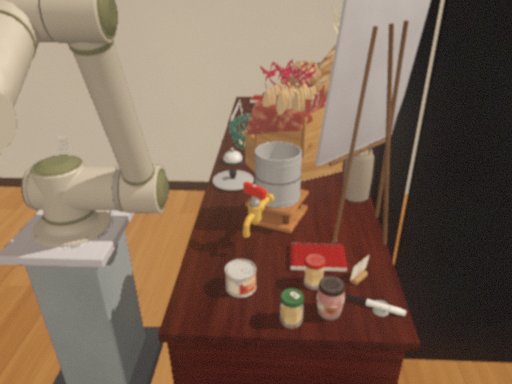

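The top view shows the tank mouth at about (221,181), the red handle at (273,203), the spout end at (290,212), and the lid with its knob at (157,241). The side view shows the handle at (255,192), the tank rim at about (278,150), and the lid at (233,180) with its knob partly behind a white object at (233,157).

```bash
cat > h.py <<'E'
import numpy as np,cv2
def load(n): return dict(np.load(f"pics/{n}.npz"))
def ray(d,p):
    E=d['extrinsics'];R=E[:3,:3];c=-R.T@E[:3,3]
    v=R.T@np.linalg.inv(d['K'])@np.array([p[0],p[1],1.]);return c,v/np.linalg.norm(v)
def plane(d,p,z):
    c,v=ray(d,p);return c+v*(z-c[2])/v[2]
def tri(d1,p1,d2,p2):
    a,u=ray(d1,p1);b,w=ray(d2,p2)
    t=np.linalg.lstsq(np.c_[u,-w],b-a,rcond=None)[0];A=a+u*t[0];B=b+w*t[1]
    return (A+B)/2,np.linalg.norm(A-B)
def deproj(d,m):
    v,u=np.nonzero(m&(d['depth']>0));z=d['depth'][v,u];E=d['extrinsics']
    P=(np.linalg.inv(d['K'])@np.c_[u,v,np.ones_like(u)].T)*z
    return (E[:3,:3].T@(P-E[:3,3:])).T
def roi(m,x0,y0,x1,y1):
    o=np.zeros(m.shape,bool);o[y0:y1,x0:x1]=m[y0:y1,x0:x1];return o
def hsv(d): return cv2.cvtColor(d['pixels'],cv2.COLOR_RGB2HSV).astype(int)
def red(d): h=hsv(d);return ((h[...,0]<6)|(h[...,0]>172))&(h[...,1]>170)&(h[...,2]>110)
def cen(m): v,u=np.nonzero(m);return np.array([u.mean(),v.mean()]),len(u)
E
python3 - <<'E'
from h import *
t,s=load('top0'),load('side0')
rt=roi(red(t),255,185,292,220);rs=roi(red(s),235,175,280,210)
a,n=cen(rt);b,m=cen(rs);print('handle',a,n,b,m,tri(t,a,s,b))
P=deproj(t,rt);print('top depth',P.mean(0),P[:,2].max(),np.percentile(P[:,2],[5,50,95]))
Q=P[P[:,2]>np.median(P[:,2])-.012][:,:2];q=Q-Q.mean(0);w,V=np.linalg.eigh(q.T@q);print('bar dir',np.degrees(np.arctan2(V[1,1],V[0,1])),np.ptp(q@V,axis=0))
P=deproj(s,rs);print('side depth',P.mean(0),np.percentile(P[:,2],[5,50,95]))
# rim points by depth
for d,nm,r in((t,'top',(185,145,255,220)),(s,'side',(245,130,312,215))):
    P=deproj(d,roi(np.ones((384,512),bool),*r));Q=P[(P[:,2]>.215)&(P[:,2]<.235)]
    A=np.c_[2*Q[:,:2],np.ones(len(Q))];x=np.linalg.lstsq(A,(Q[:,:2]**2).sum(1),rcond=None)[0]
    print(nm,'rim',len(Q),x[:2],np.sqrt(x[2]+x[0]**2+x[1]**2),np.percentile(Q[:,2],[5,50,95]))
# yellow tap
for d,nm,r in((t,'top',(240,180,300,225)),(s,'side',(235,180,285,245))):
    h=hsv(d);y=roi((h[...,0]>18)&(h[...,0]<32)&(h[...,1]>190)&(h[...,2]>140),*r);P=deproj(d,y);k=P[:,2]<.2
    print(nm,'tap',len(P),P.min(0),P.max(0));p=P[:,:2]-P[:,:2].mean(0);w,V=np.linalg.eigh(p.T@p);print(P.mean(0),np.degrees(np.arctan2(V[1,1],V[0,1])))
# lid
d=t;P=deproj(d,roi(np.ones((384,512),bool),130,212,188,270))
Q=P[(P[:,2]>.006)&(P[:,2]<.08)];print('lid',len(Q),(Q.min(0)+Q.max(0))/2,np.ptp(Q,axis=0),np.percentile(Q[:,2],[5,50,95,100]))
dk=roi(hsv(t)[...,2]<70,145,230,170,252);a,n=cen(dk);P=deproj(t,dk);print('knob',a,n,np.median(P,0),P.max(0))
dk=roi(hsv(s)[...,2]<70,222,160,246,186);b,n=cen(dk);print('knob side',b,n,tri(t,a,s,b),np.median(deproj(s,dk),0))
c=[cv2.resize(x,None,fx=4,fy=4,interpolation=2) for x in (t['pixels'][140:230,190:300],s['pixels'][125:245,210:310])]
o=np.zeros((480,840,3),np.uint8);o[:360,:440]=c[0];o[:480,440:840]=c[1]
cv2.imwrite('pics/c1.png',cv2.resize(o,(790,451))[:,:,::-1])
E
```

```text
handle [275.58602151 199.45698925] 186 [254.43939394 190.63131313] 198 (array([ 0.56558448, -0.07592448,  0.17706536]), np.float64(0.005778875914328272))
top depth [ 0.57460338 -0.07744462  0.13065391] 0.19474738663481483 [-0.00104555  0.18735814  0.19258494]
bar dir 141.60752930228995 [0.01618005 0.07307816]
side depth [ 0.5624689  -0.07603206  0.17660273] [0.16486129 0.17832928 0.18996629]
top rim 332 [0.62297715 0.07948442] 0.06499295257434734 [0.21871726 0.22587746 0.23004092]
side rim 572 [0.63955483 0.12472032] 0.0934028574866246 [0.21551719 0.22226792 0.23020664]
top tap 242 [ 0.53647806 -0.12448813  0.00088375] [0.61182421 0.01629573 0.19017519]
[ 0.57315037 -0.04655175  0.11595498] 67.20746350493168Traceback (most recent call last):
  File "<stdin>", line 16, in <module>
    return umr_minimum(a, axis, None, out, keepdims, initial, where)
ValueError: zero-size array to reduction operation minimum which has no identity
```

```bash
python3 - <<'E'
from h import *
t,s=load('top0'),load('side0')
full=np.ones((384,512),bool)
def hi(d,m,z0,z1):
    o=np.zeros_like(m);v,u=np.nonzero(m&(d['depth']>0));P=deproj(d,m);k=(P[:,2]>z0)&(P[:,2]<z1);o[v[k],u[k]]=True;return o
# handle
m1=hi(t,roi(red(t),255,185,292,220),.15,.21);m2=hi(s,roi(red(s),235,175,280,210),.15,.21)
P=deproj(t,m1);print('handle top',len(P),P.mean(0),(P.min(0)+P.max(0))/2)
k=P[P[:,2]>.18];r=cv2.minAreaRect((k[:,:2]*1000).astype(np.float32));print(r,'zmed',np.median(k[:,2]))
a,b=cen(m1)[0],cen(m2)[0];print('tri',a,b,tri(t,a,s,b),'plane',plane(t,a,.187))
# tap
for d,nm,rr in((t,'top',(240,180,300,225)),):
    h=hsv(d);y=hi(d,roi((h[...,0]>18)&(h[...,0]<35)&(h[...,1]>150)&(h[...,2]>140),*rr),.08,.15);P=deproj(d,y)
    p=P[:,:2]-P[:,:2].mean(0);w,V=np.linalg.eigh(p.T@p);print('tap',len(P),P.mean(0),np.degrees(np.arctan2(V[1,1],V[0,1])),P.min(0),P.max(0))
# rim ellipse contour in top & side
for d,nm,rr in((t,'top',(185,145,255,220)),(s,'side',(250,135,306,165))):
    m=hi(d,roi(full,*rr),.217,.236);P=deproj(d,m);c=(P[:,:2]*1000).astype(np.float32);
    print(nm,'encl',cv2.minEnclosingCircle(c),len(P),'z',np.median(P[:,2]))
    v,u=np.nonzero(m);e=cv2.fitEllipse(cv2.convexHull(np.c_[u,v].astype(np.int32)));print('ell',e);d['e']=e[0]
print('rim tri',tri(t,t['e'],s,s['e']),plane(t,t['e'],.225),plane(s,s['e'],.225))
P=deproj(t,roi(full,130,212,188,270));Q=P[(P[:,2]>.006)&(P[:,2]<.08)];print('lid encl',cv2.minEnclosingCircle((Q[:,:2]*1000).astype(np.float32)),np.percentile(Q[:,2],[5,50,95,100]))
dk=roi(hsv(t)[...,2]<80,145,230,170,252);a,n=cen(dk);P=deproj(t,dk);print('knob',a,n,np.median(P,0),P.max(0),plane(t,a,.049))
dk=roi(hsv(s)[...,2]<80,222,160,246,186);print(dk.sum())
if dk.sum(): b,n=cen(dk);print('knob side',b,n,tri(t,a,s,b),np.median(deproj(s,dk),0))
c=[cv2.resize(x,None,fx=4,fy=4,interpolation=2) for x in (t['pixels'][140:230,190:300],s['pixels'][125:245,210:310])]
o=np.zeros((480,840,3),np.uint8);o[:360,:440]=c[0];o[:480,440:840]=c[1]
cv2.imwrite('pics/c1.png',cv2.resize(o,(790,451))[:,:,::-1])
E
```

```text
handle top 127 [ 0.56180894 -0.06865591  0.18829535] [ 0.5626093  -0.0679631   0.18057136]
((562.926025390625, -68.33382415771484), (15.843600273132324, 73.02296447753906), 51.16410827636719) zmed 0.1891926129115537
tri [273.2519685  201.37007874] [254.54591837 190.62244898] (array([ 0.56306796, -0.06906254,  0.1728011 ]), np.float64(0.001090459634292829)) plane [ 0.56194473 -0.06866866  0.187     ]
tap 238 [ 0.57341588 -0.04570453  0.11678381] 67.11936826277609 [ 0.53693496 -0.12309073  0.09759467] [0.61206188 0.01629573 0.13583171]
top encl ((623.6083984375, 79.6170654296875), 68.29348754882812) 326 z 0.22589944254041674
ell ((219.0423126220703, 178.27011108398438), (48.901344299316406, 49.27403259277344), 71.6817855834961)
side encl ((648.7698364257812, 112.271728515625), 113.88911437988281) 361 z 0.22332528879873575
ell ((283.7592468261719, 148.3396453857422), (27.053525924682617, 58.49025344848633), 79.25849151611328)
rim tri (array([0.6302692 , 0.07976425, 0.2294697 ]), np.float64(0.016366760725168187)) [0.62275908 0.07948701 0.225     ] [0.63838223 0.09387192 0.225     ]
lid encl ((462.0553283691406, 296.2275695800781), 123.51734161376953) [0.00856612 0.0182454  0.02613206 0.05724993]
knob [155.68888889 240.73333333] 45 [0.45866912 0.29261105 0.05029232] [0.467982   0.30511234 0.05724993] [0.45946419 0.29373298 0.049     ]
38
knob side [229.73684211 169.68421053] 38 (array([0.45512528, 0.29181733, 0.05359237]), np.float64(0.008526607055239067)) [0.45534647 0.29017742 0.0334545 ]
```

View pics/c1.png

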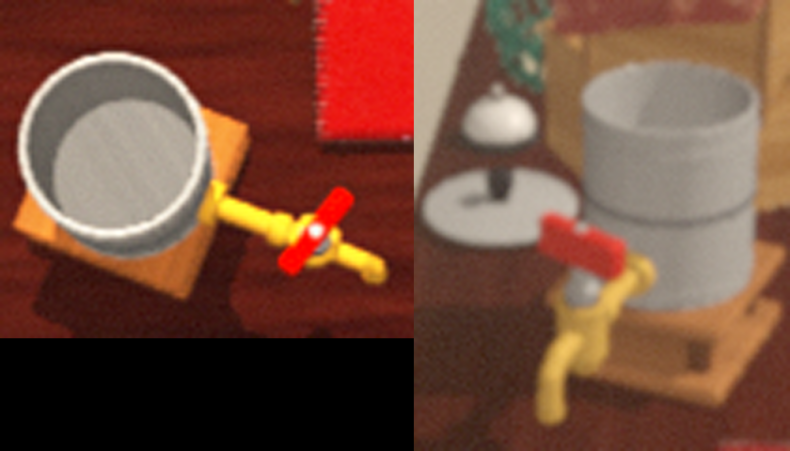

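Handle, tank and tap agree with the given sizes: the axis-to-tank distance is 0.160 m and the bar is 73° from the spout line. Moving above the handle.

The manual's scale: turns go in shares of pi/2 rad. Converting my numbers, -8.5 degrees / 90 = -0.0944.

```bash
python3 -m creep '[[[0.038,-0.025,0],0,0.085],[[0.038,-0.025,0],0,0.085],[[0.038,-0.025,0],0,0.085],[[0.038,-0.025,0],0,0.085],[[0.038,-0.025,0],0,0.085],[[0.038,-0.025,0],0,0.085],[[0.038,-0.025,0],0,0.085]]' 100
python3 -m creep '[[[0.038,-0.025,0],0,0.085],[[0.038,-0.025,0],0,0.085],[[0.038,-0.025,0],0,0.085],[[0.038,-0.025,0],0,0.085],[[0.038,-0.025,0],0,0.085],[[0.038,-0.025,0],0,0.085],[[0.038,-0.025,0],0,0.085],[[0,0,0],-0.0944,0.085],[[0,0,0],-0.0944,0.085],[[0,0,0],-0.0944,0.085]]'
python3 -m creep '[[[0,0,0],-0.0944,0.085],[[0,0,0],-0.0944,0.085],[[0,0,0],-0.0944,0.085],[[0,0,0],-0.0944,0.085],[[0,0,0],-0.0944,0.085],[[0,0,0],-0.0944,0.085],[[0,0,0],-0.0944,0.085],[[0,0,0],-0.0944,0.085],[[0,0,0],-0.0944,0.085],[[0,0,0],-0.0944,0.085]]'
python3 -m creep '[[[0,0,0],-0.0944,0.085],[[0,0,0],-0.0944,0.085],[[0,0,0],0,0.085],[[0,0,0],0,0.085]]'
python3 - <<'E'
from rig import *;from h import *
s=observe();print(s['time_s'],s['q'],s['position'],s['tool_rot'],s['ft_force'])
d=get_image('wrist');np.savez('pics/w1.npz',**d);cv2.imwrite('pics/w1.png',d['pixels'][:,:,::-1])
m=red(d);print(m.sum());n,l,st,c=cv2.connectedComponentsWithStats(m.astype(np.uint8));print(st[1:][st[1:,4]>100],c[1:][st[1:,4]>100])
E
```

```text
time_s: 0.8
position: [0.3471, -0.3008, 0.2532]
tool_rot: [[0.972, 0.233, -0.0], [0.233, -0.972, 0.0], [-0.0, -0.0, -1.0]]
ft_force: [0.2, -0.7, -0.4]
grip_width: 0.0853
gripper_force: 0.0
time_s: 1.8
position: [0.5641, -0.0697, 0.2527]
tool_rot: [[0.773, 0.635, -0.001], [0.635, -0.773, 0.0], [-0.001, -0.001, -1.0]]
ft_force: [0.3, 0.2, 0.1]
grip_width: 0.0849
gripper_force: 0.0
time_s: 2.8
position: [0.5639, -0.0701, 0.2529]
tool_rot: [[-0.564, 0.826, -0.001], [0.826, 0.564, 0.0], [0.001, -0.001, -1.0]]
ft_force: [0.6, -0.2, 1.4]
grip_width: 0.0848
gripper_force: 0.0
time_s: 3.2
position: [0.5639, -0.0701, 0.2531]
tool_rot: [[-0.775, 0.632, -0.001], [0.632, 0.775, 0.0], [0.001, -0.0, -1.0]]
ft_force: [-0.2, -0.6, 0.0]
grip_width: 0.0849
gripper_force: 0.0
3.2 [-1.90230679e+01  2.36791247e+01  7.13562608e+01  9.88208979e-04
  8.49968494e+01 -6.98029890e+01] [ 0.56391699 -0.07013423  0.25308849] [[-7.74721856e-01  6.32301960e-01 -5.26279429e-04]
 [ 6.32301953e-01  7.74722015e-01  1.99623913e-04]
 [ 5.33942851e-04 -1.78114502e-04 -9.99999842e-01]] [-0.15635173 -0.55947668  0.02885258]
53093
[[  155     0    25    31   313]
 [  160     0    74    60  1823]
 [  454     0    48    17   359]
 [    0    22   310   251 22044]
 [  198    36    56    38   552]
 [  159   163   213   220 20671]
 [  377   227    60    45   692]
 [   33   250    83    69  1839]
 [  401   253   111    77  3685]
 [  157   353    23    23   169]] [[163.58785942   9.88498403]
 [199.03839824  31.28743829]
 [474.29247911   6.15877437]
 [127.85987117 150.53538378]
 [228.04528986  54.85326087]
 [280.67887378 277.01901214]
 [408.26734104 253.12572254]
 [ 70.48287113 284.08863513]
 [460.61872456 293.47327001]
 [168.94674556 365.31360947]]
```

View pics/w1.png

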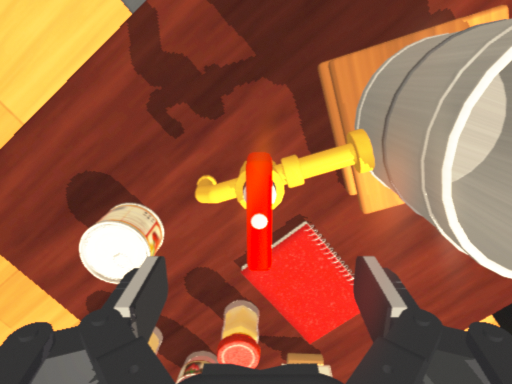

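The wrist view shows the red bar from (261,152) to (260,270) with its centre screw at (259,220). Both fingers are clear of it and the tank is at right. Measuring from here.

```bash
python3 - <<'E'
from h import *
d=load('w1');R=np.array([[-.7747,.6323],[.6323,.7747]]);p0=np.array([.5639,-.0701])
m=roi(red(d),235,140,285,275);v,u=np.nonzero(m&(d['depth']>0));P=deproj(d,m)
k=(P[:,2]>.18)&(P[:,2]<.2);Q=P[k];r=cv2.minAreaRect((Q[:,:2]*1000).astype(np.float32));print('bar',r,np.median(Q[:,2]))
print('dot',plane(d,(259,220),.188))
c=np.array(r[0])/1000;print('delta tool',R.T@(c-p0))
t=load('top0');print('tri dot',tri(d,(u[k].mean(),v[k].mean()),t,(273.25,201.4)))
E
```

```text
bar ((562.601806640625, -69.40806579589844), (15.920798301696777, 72.50979614257812), 50.753883361816406) 0.1880732598611275
dot [ 0.5625115  -0.06945431  0.188     ]
delta tool [ 0.00144322 -0.00028481]
tri dot (array([ 0.56014652, -0.06764053,  0.20695873]), np.float64(0.0016873790855873449))
```

```bash
python3 -m creep '[[[0.0014,0,0.02],0,0.085],[[0,0,0.02],0,0.085],[[0,0,0.02],0,0.085],[[0,0,0.017],0,0.085],[[0,0,0],0,0.03],[[0,0,0],0,0.03],[[0,0,0],0,0.03],[[0,0,0],0,0.005],[[0,0,0],0,0.005],[[0,0,0],0,0.005]]' 100
python3 -m creep '[[[0,0,0],0,0.005],[[0,0,0],0,0.005],[[0,0,0],0,0.005]]'
```

```text
time_s: 4.25
position: [0.5627, -0.07, 0.1772]
tool_rot: [[-0.777, 0.63, 0.0], [0.63, 0.777, -0.002], [-0.001, -0.001, -1.0]]
ft_force: [-4.4, -3.9, 3.3]
grip_width: 0.0149
gripper_force: 97.6
time_s: 4.55
position: [0.5627, -0.07, 0.1771]
tool_rot: [[-0.777, 0.63, 0.0], [0.63, 0.777, -0.001], [-0.001, -0.001, -1.0]]
ft_force: [-3.9, -3.0, 4.0]
grip_width: 0.0145
gripper_force: 97.5
```

To row units: 8 degrees / 90 = 0.0889.

```bash
python3 -m creep '[[[0,0,0.001],0.0667,0.005],[[0,0,0.001],0.0667,0.005],[[0,0,0.001],0.0889,0.005],[[0,0,0.001],0.0889,0.005],[[0,0,0.001],0.0889,0.005],[[0,0,0.001],0.0889,0.005],[[0,0,0.001],0.0889,0.005],[[0,0,0.001],0.0889,0.005],[[0,0,0.001],0.0889,0.005],[[0,0,0],0.0556,0.005]]' 100
python3 -c "
from rig import *;s=observe();print(s['wrist_torque'],s['q'])"
```

```text
time_s: 5.55
position: [0.5623, -0.0702, 0.1685]
tool_rot: [[0.379, 0.925, -0.001], [0.925, -0.379, -0.002], [-0.002, 0.0, -1.0]]
ft_force: [-7.9, -4.3, 6.9]
grip_width: 0.0146
gripper_force: 98.1
[-0.75215621  0.92644601  0.07857787] [-19.02641139  27.68163942  79.44913314  -0.13584341  72.86034669
   3.31264787]
```

To row units: 1 degrees / 90 = 0.0111.

```bash
python3 -m creep '[[[0,0,0.001],0.0111,0.005],[[0,0,0.001],0.0111,0.005],[[0,0,0.001],0,0.005],[[0,0,0.001],0,0.005],[[0,0,0],0,0.005]]' 100
python3 -m creep '[[[0,0,0.001],0,0.005],[[0,0,0.0005],0,0.005],[[0,0,0],0,0.005]]'
python3 -c "
from rig import *;s=observe();print(s['wrist_torque'],s['position'])"
```

```text
time_s: 6.05
position: [0.5623, -0.0702, 0.1647]
tool_rot: [[0.407, 0.913, -0.0], [0.913, -0.407, -0.002], [-0.002, 0.001, -1.0]]
ft_force: [-6.9, -4.4, 8.3]
grip_width: 0.0149
gripper_force: 98.4
time_s: 6.35
position: [0.5623, -0.0702, 0.1646]
tool_rot: [[0.407, 0.914, 0.001], [0.914, -0.407, -0.003], [-0.002, 0.002, -1.0]]
ft_force: [-11.3, -3.5, 19.6]
grip_width: 0.0147
gripper_force: 100.0
[-0.4863154   1.76896392  0.04195917] [ 0.56231168 -0.07017198  0.16456493]
```

```bash
python3 -m creep '[[[0,0,0],0,0.085],[[0,0,0],0,0.085],[[0,0,0],0,0.085],[[0,0,0],0,0.085],[[0,0,-0.02],0,0.085],[[0,0,-0.03],0,0.085],[[0,0,-0.04],0,0.085],[[0,0,-0.02],0,0.085],[[0,0,0],0,0.085],[[0,0,0],0,0.085]]' 100
python3 -m creep '[[[0,0,0],0,0.085],[[0,0,0],0,0.085],[[0,0,0],0,0.085],[[0,0,0],0,0.085]]'
python3 - <<'E'
from rig import *;from h import *
for n in('top','wrist'):
    d=get_image(n);np.savez(f'pics/{n}2.npz',**d);cv2.imwrite(f'pics/{n}2.png',d['pixels'][:,:,::-1])
s=observe();print(s['position'],s['tool_rot'],s['time_s'])
m=red(d);P=deproj(d,m);k=(P[:,2]>.165)&(P[:,2]<.2)&(np.hypot(P[:,0]-.5625,P[:,1]+.0695)<.05);Q=P[k];r=cv2.minAreaRect((Q[:,:2]*1000).astype(np.float32));print('bar',r,np.median(Q[:,2]))
E
```

```text
time_s: 7.35
position: [0.5627, -0.0692, 0.2711]
tool_rot: [[0.407, 0.914, -0.001], [0.914, -0.407, 0.0], [-0.0, -0.001, -1.0]]
ft_force: [0.1, -0.0, -0.4]
grip_width: 0.0852
gripper_force: 0.0
time_s: 7.75
position: [0.5629, -0.0692, 0.2714]
tool_rot: [[0.407, 0.914, -0.001], [0.914, -0.407, 0.0], [-0.0, -0.001, -1.0]]
ft_force: [0.1, -0.2, 1.1]
grip_width: 0.085
gripper_force: 0.0
[ 0.56290388 -0.0692763   0.27162395] [[ 4.06595890e-01  9.13608054e-01 -3.24845053e-04]
 [ 9.13608112e-01 -4.06595865e-01  1.44131696e-04]
 [-4.00776776e-07 -3.55384431e-04 -9.99999937e-01]] 7.85
bar ((562.6859741210938, -69.75475311279297), (72.1385498046875, 15.993009567260742), 71.10298919677734) 0.17512074109694173
```

View pics/wrist2.png

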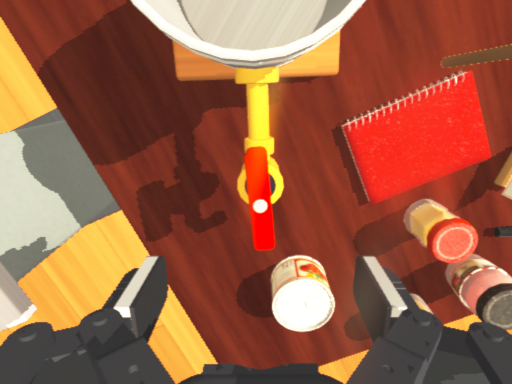

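The bar now lies in line with the spout at (260,150)–(262,248). It has turned about 1.22 rad and its top is at 0.175 m, so the plug is home. Now to the lid.

```bash
python3 -m creep '[[[0.029,-0.0243,-0.01],0,0.085],[[0.029,-0.0243,-0.01],0,0.085],[[0.029,-0.0243,-0.01],0,0.085],[[0.029,-0.0243,-0.01],0,0.085],[[0.029,-0.0243,0],0,0.085],[[0.029,-0.0243,0],0,0.085],[[0.029,-0.0243,0],0,0.085],[[0.029,-0.0243,0.02],0,0.085],[[0.029,-0.0243,0.02],0,0.085],[[0.029,-0.0243,0.02],0,0.085]]'
python3 -m creep '[[[0,0,0.03],0,0.085],[[0,0,0.03],0,0.085],[[0,0,0],0,0.085],[[0,0,0],0,0.085]]'
python3 - <<'E'
from rig import *;from h import *
d=get_image('wrist');np.savez('pics/w3.npz',**d);cv2.imwrite('pics/w3.png',d['pixels'][:,:,::-1])
s=observe();print(s['position'],s['tool_rot'],s['time_s'],s['q'])
m=roi(hsv(d)[...,2]<90,200,140,330,270);P=deproj(d,m);k=(P[:,2]>.03)&(P[:,2]<.07);Q=P[k]
print(len(Q),np.percentile(Q[:,2],[5,50,95]))
T=Q[Q[:,2]>np.percentile(Q[:,2],95)-.006];print('knob top',cv2.minEnclosingCircle((T[:,:2]*1000).astype(np.float32)))
P=deproj(d,roi(np.ones((384,512),bool),100,60,420,250));Q=P[(P[:,2]>.012)&(P[:,2]<.03)&(np.hypot(P[:,0]-.459,P[:,1]-.2935)<.085)]
print('lid',cv2.minEnclosingCircle((Q[:,:2]*1000).astype(np.float32)),np.median(Q[:,2]))
E
```

```text
time_s: 8.85
position: [0.4581, 0.2959, 0.2513]
tool_rot: [[0.407, 0.914, 0.001], [0.914, -0.407, 0.0], [0.0, 0.0, -1.0]]
ft_force: [1.9, 0.5, 0.0]
grip_width: 0.0851
gripper_force: 0.0
time_s: 9.25
position: [0.4591, 0.2945, 0.1926]
tool_rot: [[0.407, 0.914, 0.0], [0.914, -0.407, 0.0], [0.0, 0.0, -1.0]]
ft_force: [-0.5, 0.6, 1.0]
grip_width: 0.0851
gripper_force: 0.0
[0.45952713 0.29454725 0.19333288] [[ 4.06872793e-01  9.13482473e-01  2.07416607e-03]
 [ 9.13483496e-01 -4.06875028e-01  7.83394448e-04]
 [ 1.55954347e-03  1.57597459e-03 -9.99997542e-01]] 9.3 [2.02271347e+01 2.42628327e+01 8.08549918e+01 1.06623206e-03
 7.47551447e+01 4.42354963e+01]
273 [0.0453406  0.04822339 0.04960564]
knob top ((462.87078857421875, 295.1060485839844), 12.078063011169434)
lid ((461.1502685546875, 295.789306640625), 73.31684875488281) 0.01609290190899222
```

View pics/w3.png

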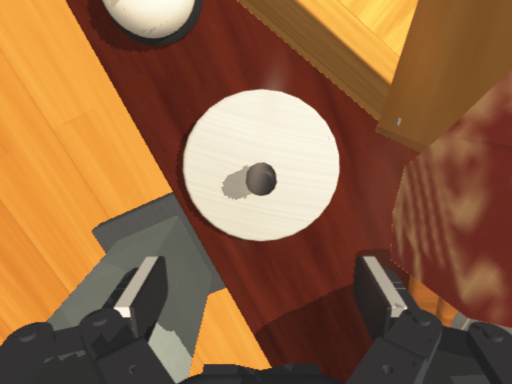

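The wrist view shows the lid centred at (261,165) with its knob at (261,179), and the basket and red cloth at right. I'll check the clearance on that side.

```bash
python3 - <<'E'
from h import *
R=np.array([[.4069,.9135],[.9135,-.4069]]);c=np.array([.462,.2953])
for n,r in(('w3',(0,0,512,250)),('top0',(60,130,260,290))):
    P=deproj(load(n),roi(np.ones((384,512),bool),*r));q=(P[:,:2]-c)@R;r=np.hypot(*q.T)
    for z0,z1 in((.03,.1),(.1,.2),(.2,.4)):
        k=(P[:,2]>z0)&(P[:,2]<z1)&(r>.03)
        if k.any(): i=np.argsort(r[k])[[0,5,20][:1 if k.sum()<21 else 3]];print(n,z0,np.c_[q,P[:,2],r][k][i].round(3).tolist())
E
```

```text
w3 0.03 [[0.081, 0.06, 0.093, 0.101], [0.081, 0.06, 0.07, 0.101], [0.079, 0.062, 0.095, 0.101]]
w3 0.1 [[0.019, 0.049, 0.198, 0.053], [0.021, 0.048, 0.199, 0.053], [0.02, 0.049, 0.199, 0.053]]
w3 0.2 [[0.021, 0.049, 0.201, 0.053], [0.021, 0.049, 0.201, 0.054], [0.024, 0.048, 0.202, 0.054]]
top0 0.03 [[0.101, 0.034, 0.045, 0.107], [0.104, 0.033, 0.087, 0.109], [0.109, 0.025, 0.072, 0.112]]
top0 0.1 [[0.009, 0.066, 0.199, 0.067], [0.011, 0.084, 0.198, 0.084], [0.106, 0.031, 0.126, 0.11]]
top0 0.2 [[0.019, 0.05, 0.202, 0.053], [0.023, 0.05, 0.21, 0.055], [0.022, 0.054, 0.24, 0.058]]
```

```bash
python3 - <<'E'
from h import *
c=np.array([.462,.2953])
for n,r in(('w3',(0,0,512,250)),('top0',(20,30,260,290))):
    P=deproj(load(n),roi(np.ones((384,512),bool),*r));q=P[:,:2]-c;P=np.c_[q,P[:,2]]
    for z0,z1 in((.08,.14),(.14,.19),(.19,.25),(.25,.35)):
        print(n,z0,[(round(y,2),round(float(np.sort(P[k][:,0])[min(3,k.sum()-1)]),3),int(k.sum())) for y in np.arange(-.12,.12,.02) for k in[(P[:,2]>z0)&(P[:,2]<z1)&(P[:,1]>y)&(P[:,1]<y+.02)] if k.any()])
d=load('top0');o=cv2.resize(d['pixels'][120:270,80:240],None,fx=4,fy=4,interpolation=2);cv2.imwrite('pics/c2.png',o[:,:,::-1])
E
```

```text
w3 0.08 [(np.float64(0.02), 0.08, 164), (np.float64(0.04), 0.082, 1283), (np.float64(0.06), 0.071, 2170), (np.float64(0.08), 0.06, 2084), (np.float64(0.1), 0.052, 401)]
w3 0.14 [(np.float64(0.02), 0.075, 1833), (np.float64(0.04), 0.084, 3347), (np.float64(0.06), 0.099, 2435), (np.float64(0.08), 0.074, 5)]
w3 0.19 [(np.float64(-0.02), 0.053, 38), (np.float64(0.0), 0.054, 2068), (np.float64(0.02), 0.058, 8305), (np.float64(0.04), 0.063, 8624), (np.float64(0.06), 0.098, 1308)]
w3 0.25 [(np.float64(0.02), 0.065, 202), (np.float64(0.04), 0.068, 192)]
top0 0.08 [(np.float64(-0.12), 0.384, 115), (np.float64(-0.1), 0.378, 120), (np.float64(-0.08), 0.377, 63), (np.float64(-0.06), 0.383, 34), (np.float64(-0.04), 0.129, 46), (np.float64(-0.02), 0.123, 11), (np.float64(0.0), 0.488, 37), (np.float64(0.02), 0.495, 6), (np.float64(0.04), 0.513, 23), (np.float64(0.06), 0.502, 29), (np.float64(0.08), 0.063, 82), (np.float64(0.1), 0.052, 97)]
top0 0.14 [(np.float64(-0.12), 0.388, 185), (np.float64(-0.1), 0.234, 195), (np.float64(-0.08), 0.226, 89), (np.float64(-0.06), 0.388, 67), (np.float64(-0.04), 0
[... 277 characters left out ...]
-0.08), 0.144, 119), (np.float64(-0.06), 0.117, 100), (np.float64(-0.04), 0.078, 161), (np.float64(-0.02), 0.055, 168), (np.float64(0.0), 0.056, 51), (np.float64(0.02), 0.061, 56), (np.float64(0.04), 0.069, 51), (np.float64(0.06), 0.266, 68), (np.float64(0.08), 0.353, 43), (np.float64(0.1), 0.281, 66)]
top0 0.25 [(np.float64(-0.12), 0.402, 106), (np.float64(-0.1), 0.191, 271), (np.float64(-0.08), 0.161, 390), (np.float64(-0.06), 0.147, 479), (np.float64(-0.04), 0.111, 532), (np.float64(-0.02), 0.071, 587), (np.float64(0.0), 0.065, 649), (np.float64(0.02), 0.068, 513), (np.float64(0.04), 0.073, 652), (np.float64(0.06), 0.095, 684), (np.float64(0.08), 0.11, 325), (np.float64(0.1), 0.125, 167)]
```

View pics/c2.png

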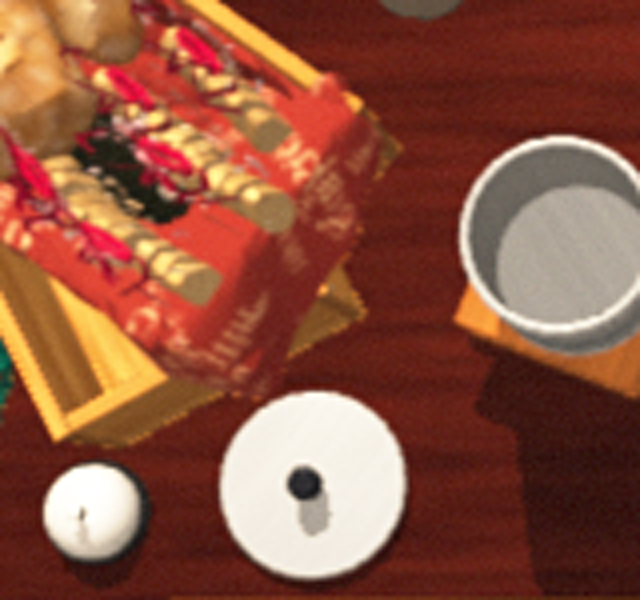

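The draped cloth corner at z≈0.2–0.35 sits only 53 mm beyond the knob in +x. I'll back off and turn the gripper so the fingers close along world y with the camera side towards −x.

To row units: -8 degrees / 90 = -0.0889.

```bash
python3 -m creep '[[[-0.012,-0.027,0],0,0.085],[[0,0,0],-0.0889,0.085],[[0,0,0],-0.0889,0.085],[[0,0,0],-0.0889,0.085],[[0,0,0],-0.0889,0.085],[[0,0,0],-0.0889,0.085],[[0,0,0],-0.0889,0.085],[[0,0,0],-0.0889,0.085],[[0,0,0],-0.0889,0.085],[[0,0,0],-0.0889,0.085]]'
python3 -m creep '[[[0,0,0],-0.0889,0.085],[[0,0,0],-0.0889,0.085],[[0,0,0],-0.0889,0.085],[[0,0,0],-0.0889,0.085],[[0,0,0],-0.0222,0.085],[[0,0,0],0,0.085],[[0,0,0],0,0.085]]'
python3 - <<'E'
from rig import *;from h import *
w=load('w3');E=w['extrinsics'];print('cam was',-E[:3,:3].T@E[:3,3])
d=get_image('wrist');np.savez('pics/w4.npz',**d)
s=observe();print(s['position'],s['joint_efforts'],s['q'])
m=hsv(d)[...,2]<90;P=deproj(d,m);k=(P[:,2]>.035)&(P[:,2]<.06)&(np.hypot(P[:,0]-.462,P[:,1]-.295)<.03);T=P[k];print(len(T))
if len(T):print('knob',cv2.minEnclosingCircle((T[:,:2]*1000).astype(np.float32)),np.percentile(T[:,2],[50,95]))
v,u=np.nonzero(m&(d['depth']>0));a,b=w,d
mw=hsv(w)[...,2]<90;Pw=deproj(w,mw);vw,uw=np.nonzero(mw&(w['depth']>0));kw=(Pw[:,2]>.035)&(Pw[:,2]<.06)&(np.hypot(Pw[:,0]-.462,Pw[:,1]-.295)<.03)
print('tri',tri(w,(uw[kw].mean(),vw[kw].mean()),d,(u[k].mean(),v[k].mean())))
E
```

```text
time_s: 10.3
position: [0.4301, 0.2945, 0.1938]
tool_rot: [[-0.747, 0.665, 0.003], [0.665, 0.747, 0.001], [-0.002, 0.003, -1.0]]
ft_force: [0.8, -0.1, -0.2]
grip_width: 0.0847
gripper_force: 0.0
time_s: 11.0
position: [0.4298, 0.2945, 0.193]
tool_rot: [[-0.99, 0.141, 0.002], [0.141, 0.99, 0.001], [-0.002, 0.001, -1.0]]
ft_force: [0.4, 0.2, 0.4]
grip_width: 0.0851
gripper_force: 0.0
cam was [0.49291213 0.37064956 0.31290133]
[0.42962885 0.29448918 0.19272561] [-2.01883883e-02 -4.29545867e+01 -2.10609144e+01 -5.69289587e-04
  3.54111660e-03 -4.62874887e-03] [ 2.13903750e+01  2.19731089e+01  8.48200174e+01  2.41857631e-03
  7.31114729e+01 -6.05425495e+01]
679
knob ((459.8373718261719, 296.21917724609375), 12.926837921142578) [0.04832502 0.04969364]
tri (array([0.46312271, 0.29284597, 0.03713999]), np.float64(0.006965126987975299))
```

To row units: -8 degrees / 90 = -0.0889.

```bash
python3 -m creep '[[[0,0,0],-0.0889,0.085],[[0,0.001,0.03],0,0.085],[[0,0,0.035],0,0.085],[[0,0,0.035],0,0.085],[[0,0,0.033],0,0.085],[[0,0,0],0,0.085],[[-0.01,0,0],0,0.085],[[0,0,0],0,0.085]]'
python3 -m creep '[[[-0.007,0,0],0,0.085],[[-0.005,0,0],0,0.085],[[-0.005,0,0],0,0.085],[[0,0,0.014],0,0.085],[[0,0,0],0,0.085],[[0,0,0],0,0.085]]'
python3 -c "
from rig import *;s=observe();print(s['position'],s['joint_efforts'],s['wrist_torque'])"
```

```text
time_s: 11.85
position: [0.4417, 0.2959, 0.0608]
tool_rot: [[-1.0, 0.0, 0.005], [0.001, 1.0, 0.002], [-0.005, 0.002, -1.0]]
ft_force: [0.8, 0.0, -0.3]
grip_width: 0.085
gripper_force: 0.0
time_s: 12.45
position: [0.4563, 0.2955, 0.045]
tool_rot: [[-1.0, -0.0, -0.0], [-0.0, 1.0, -0.0], [0.0, -0.0, -1.0]]
ft_force: [1.1, 0.7, 1.2]
grip_width: 0.0851
gripper_force: 0.0
[0.4563444  0.29546048 0.04499058] [-8.36005155e-02 -4.80126643e+01 -1.50119841e+01 -2.30516373e-03
 -1.97217485e-02 -1.00226225e-03] [ 0.02561416 -0.00982394 -0.0461333 ]
```

No contact. Closing with a moderate grip.

```bash
python3 -m creep '[[[0,0,0],0,0.04],[[0,0,0],0,0.04],[[0,0,0],0,0.04],[[0,0,0],0,0.03],[[0,0,0],0,0.03],[[0,0,0],0,0.015],[[0,0,0],0,0.015],[[0,0,0],0,0.015],[[0,0,0],0,0.015]]' 50
python3 -m creep '[[[0,0,-0.005],0,0.015],[[0,0,-0.01],0,0.015],[[0.01,0,-0.01],0,0.015],[[0.01,0,0],0,0.015],[[0,0,0],0,0.015]]'
```

```text
time_s: 13.35
position: [0.4563, 0.2956, 0.0451]
tool_rot: [[-1.0, -0.0, 0.0], [-0.0, 1.0, 0.0], [-0.0, 0.0, -1.0]]
ft_force: [-1.9, 0.1, 5.4]
grip_width: 0.0251
gripper_force: 49.3
time_s: 13.85
position: [0.4344, 0.2955, 0.0701]
tool_rot: [[-1.0, -0.001, -0.001], [-0.001, 1.0, -0.0], [0.001, -0.0, -1.0]]
ft_force: [0.1, -0.4, -1.8]
grip_width: 0.0249
gripper_force: 49.3
```

```bash
python3 -m creep '[[[0.022,0,0],0,0.015],[[0.022,0,0],0,0.015],[[0,0,-0.02],0,0.015],[[0,0,-0.04],0,0.015],[[0,0,-0.04],0,0.015],[[0,0,-0.04],0,0.015],[[0,0,-0.04],0,0.015],[[0,0,-0.04],0,0.015],[[0,0,-0.02],0,0.015],[[0,0,0],0,0.015]]'
python3 -m creep '[[[0,-0.02,0],0,0.015],[[0,-0.035,0],0,0.015],[[0,-0.035,0],0,0.015],[[0,-0.035,0],0,0.015],[[0,-0.035,0],0,0.015],[[0,-0.035,0],0,0.015],[[0,-0.02,0],0,0.015],[[0,0,0],0,0.015],[[0,0,0],0,0.015],[[0,0,0],0,0.015]]'
python3 - <<'E'
from rig import *;from h import *
d=get_image('wrist');np.savez('pics/w5.npz',**d)
t=get_image('top');np.savez('pics/top5.npz',**t)
cv2.imwrite('pics/w5.png',np.hstack([cv2.resize(x,(400,300)) for x in(d['pixels'],t['pixels'])])[:,:,::-1])
s=observe();p=s['position'];print(p,s['tool_rot'],s['ft_force'])
P=deproj(d,np.ones((384,512),bool));k=(P[:,2]>p[2]-.05)&(P[:,2]<p[2]-.018)&(np.hypot(P[:,0]-p[0]-.0045,P[:,1]-p[1])<.085)
Q=P[k];print(len(Q),np.percentile(Q[:,2],[5,50,95])-p[2]);print('lid',np.array(cv2.minEnclosingCircle((Q[:,:2]*1000).astype(np.float32))[0]))
A=np.c_[Q[:,:2]-p[:2],np.ones(len(Q))];f=np.linalg.lstsq(A,Q[:,2],rcond=None)[0];print('tilt',f)
P=deproj(t,np.ones((384,512),bool));k=(P[:,2]>p[2]-.05)&(P[:,2]<p[2]-.018)&(np.hypot(P[:,0]-p[0]-.0045,P[:,1]-p[1])<.085);Q=P[k];print('top',len(Q))
if k.sum()>5:print(np.array(cv2.minEnclosingCircle((Q[:,:2]*1000).astype(np.float32))[0]),cv2.minEnclosingCircle((Q[:,:2]*1000).astype(np.float32))[1],np.median(Q[:,2]))
P=deproj(load('top0'),np.ones((384,512),bool));k=(P[:,2]>.24)&(P[:,2]<.6)&(P[:,0]>.45)&(P[:,0]<.76)&(abs(P[:,1]-.08)<.1);print('obst',k.sum(),P[k].min(0) if k.any() else'',P[k].max(0) if k.any() else'')
E
```

```text
time_s: 14.85
position: [0.3927, 0.2957, 0.3121]
tool_rot: [[-1.0, -0.0, 0.005], [-0.0, 1.0, 0.002], [-0.005, 0.002, -1.0]]
ft_force: [-0.1, -0.8, -2.1]
grip_width: 0.025
gripper_force: 49.5
time_s: 15.85
position: [0.392, 0.0811, 0.3091]
tool_rot: [[-1.0, -0.001, -0.001], [-0.001, 1.0, 0.0], [0.001, 0.0, -1.0]]
ft_force: [-0.1, 0.3, -2.1]
grip_width: 0.0248
gripper_force: 49.6
[0.39213828 0.08120925 0.30944385] [[-9.99998562e-01 -1.54560525e-03 -6.98354562e-04]
 [-1.54575457e-03  9.99998783e-01  2.13328865e-04]
 [ 6.98023989e-04  2.14408043e-04 -9.99999733e-01]] [ 0.64299902  0.05706508 -1.61116217]
41297 [-0.03176995 -0.02931375 -0.02682837]
lid [396.2038269   81.68547821]
tilt [0.00990215 0.00055104 0.28035521]
top 634
[397.23803711  82.36396027] 73.22854614257812 0.28133778481476335
obst 0
```

View pics/w5.png

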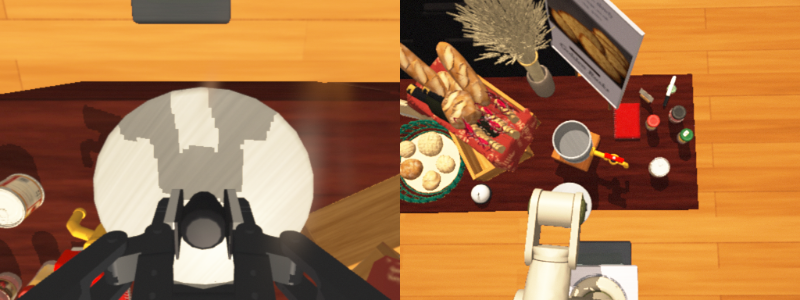

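The wrist view (left half) shows the lid held level in the jaws, with its centre about 4.5 mm ahead of the TCP in x. The tank mouth is at about (573,142) in the right half. Moving over the mouth.

```bash
python3 -m creep '[[[-0.02,-0.0025,0],0,0.015],[[-0.036,0,0],0,0.015],[[-0.036,0,0],0,0.015],[[-0.036,0,0],0,0.015],[[-0.036,0,0],0,0.015],[[-0.036,0,0],0,0.015],[[-0.02,0,0],0,0.015],[[-0.0065,0,0],0,0.015],[[0,0,0],0,0.015],[[0,0,0],0,0.015]]'
python3 - <<'E'
from rig import *;from h import *
t=get_image('top');np.savez('pics/top6.npz',**t);d=get_image('side');np.savez('pics/side6.npz',**d)
s=observe();p=s['position'];print(p,s['ft_force'])
P=deproj(t,np.ones((384,512),bool));k=(P[:,2]>p[2]-.05)&(P[:,2]<p[2]-.018)&(np.hypot(P[:,0]-p[0]-.0045,P[:,1]-p[1])<.085);Q=P[k]
e=cv2.minEnclosingCircle((Q[:,:2]*1000).astype(np.float32));print('top',len(Q),e,np.median(Q[:,2]))
for n,b in(('side6',.30),('side0',.24)):
    x=load(n);P=deproj(x,roi(np.ones((384,512),bool),235,90,320,230));k=(P[:,2]>.15)&(P[:,2]<b)&(abs(P[:,0]-.625)<.09)&(abs(P[:,1]-.08)<.09);Q=P[k]
    for z0,z1 in((.16,.21),(.25,.285)):
        q=Q[(Q[:,2]>z0)&(Q[:,2]<z1)]
        if len(q)>20: print(n,z0,'x',np.percentile(q[:,0],[.5,99.5]),'ymin',np.percentile(q[:,1],1))
cv2.imwrite('pics/s6.png',cv2.resize(d['pixels'][70:250,200:360],None,fx=3,fy=3)[:,:,::-1])
E
```

```text
time_s: 16.95
position: [0.618, 0.0785, 0.3099]
tool_rot: [[-1.0, -0.001, -0.0], [-0.001, 1.0, 0.0], [0.0, 0.0, -1.0]]
ft_force: [0.0, -0.1, -1.1]
grip_width: 0.0249
gripper_force: 49.6
[0.61796673 0.07829529 0.31040568] [-0.12984144 -0.09347453 -1.45059107]
top 779 ((622.2693481445312, 79.7146224975586), 73.26608276367188) 0.2822954426795623
side6 0.16 x [0.55569786 0.68711374] ymin 0.009037444434552304
side6 0.25 x [0.5507181  0.69090479] ymin 0.006462033052028359
side0 0.16 x [0.55572395 0.68700165] ymin 0.00879340413498251
```

View pics/s6.png

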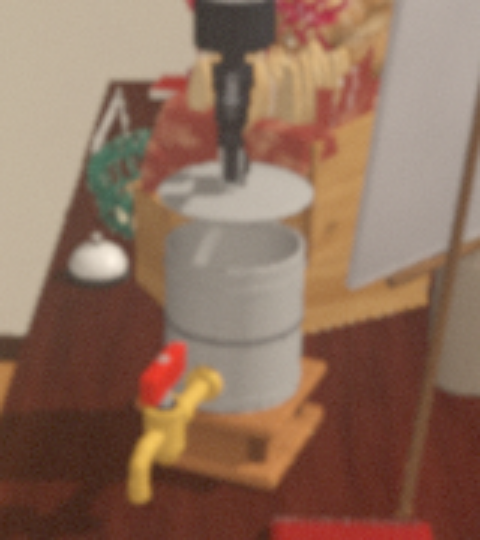

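The side view shows the lid level above the tank: lid centred at (236,192), rim at (234,242). Both views agree within about 2 mm, so I'm lowering.

```bash
python3 -m creep '[[[-0.0008,0,0.015],0,0.015],[[0,0,0.015],0,0.015],[[0,0,0.01],0,0.015],[[0,0,0.004],0,0.015],[[0,0,0.002],0,0.015],[[0,0,0.002],0,0.015],[[0,0,0],0,0.015],[[0,0,0],0,0.015]]'
python3 -m creep '[[[0,0,0.001],0,0.015],[[0,0,0.001],0,0.015],[[0,0,0],0,0.015],[[0,0,0],0,0.015]]'
```

```text
time_s: 17.85
position: [0.6197, 0.078, 0.2622]
tool_rot: [[-1.0, -0.0, 0.001], [-0.0, 1.0, -0.0], [-0.001, -0.0, -1.0]]
ft_force: [-0.1, 0.2, -2.3]
grip_width: 0.0245
gripper_force: 49.6
time_s: 18.25
position: [0.6197, 0.078, 0.2601]
tool_rot: [[-1.0, -0.0, 0.001], [-0.0, 1.0, -0.0], [-0.001, -0.0, -1.0]]
ft_force: [0.2, -0.5, 2.4]
grip_width: 0.0251
gripper_force: 49.9
```

Contact at the expected seat height. Releasing and withdrawing.

```bash
python3 -m creep '[[[0,0,0.0005],0,0.015],[[0,0,0],0,0.035],[[0,0,0],0,0.035],[[0,0,0],0,0.07],[[0,0,0],0,0.07],[[0,0,-0.02],0,0.07],[[0,0,-0.04],0,0.07],[[0,0,-0.04],0,0.07],[[0.03,0,0],0,0.07],[[0.04,0,0],0,0.07]]'
python3 -m creep '[[[0.04,0,0],0,0.07],[[0.04,0,0],0,0.07],[[0.04,0,0],0,0.07],[[0.04,0,0],0,0.07],[[0,0,0],0,0.07],[[0,0,0],0,0.07],[[0,0,0],0,0.07]]'
python3 - <<'E'
from rig import *;from h import *
t=get_image('top');d=get_image('side')
s=observe();print(s['time_s'],s['position'],s['ft_force'])
P=deproj(t,np.ones((384,512),bool));k=(P[:,2]>.21)&(np.hypot(P[:,0]-.623,P[:,1]-.08)<.085)&(P[:,2]<.29);Q=P[k]
e=cv2.minEnclosingCircle((Q[:,:2]*1000).astype(np.float32));print('lid',len(Q),e,np.percentile(Q[:,2],[5,50,95]))
Q=Q[Q[:,2]<.242];A=np.c_[Q[:,:2]-[.623,.08],np.ones(len(Q))];print('tilt',np.linalg.lstsq(A,Q[:,2],rcond=None)[0])
m=red(t);P=deproj(t,m);k=(P[:,2]>.165)&(P[:,2]<.2)&(np.hypot(P[:,0]-.5625,P[:,1]+.0695)<.05);Q=P[k];print('bar',cv2.minAreaRect((Q[:,:2]*1000).astype(np.float32)),np.median(Q[:,2]))
cv2.imwrite('pics/f.png',np.hstack([cv2.resize(x,(400,300)) for x in(d['pixels'],t['pixels'])])[:,:,::-1])
E
```

```text
time_s: 19.25
position: [0.5499, 0.0778, 0.3595]
tool_rot: [[-1.0, 0.0, 0.002], [0.0, 1.0, -0.0], [-0.002, -0.0, -1.0]]
ft_force: [0.2, -0.4, -0.8]
grip_width: 0.0696
gripper_force: 0.0
time_s: 19.95
position: [0.3903, 0.0779, 0.3593]
tool_rot: [[-1.0, -0.0, 0.0], [-0.0, 1.0, 0.0], [-0.0, 0.0, -1.0]]
ft_force: [-0.1, 0.5, 0.3]
grip_width: 0.0698
gripper_force: 0.0
20.05 [0.39044213 0.07787205 0.35900623] [ 0.42419633 -0.7219585  -0.63023074]
lid 2209 ((625.0615234375, 79.45494079589844), 73.50394439697266) [0.22875345 0.23336679 0.23898198]
tilt [-0.0009444   0.00039708  0.23318618]
bar ((562.7590942382812, -69.03688049316406), (70.40304565429688, 15.407382011413574), 70.81591796875) 0.17721062837117194
```

View pics/f.png

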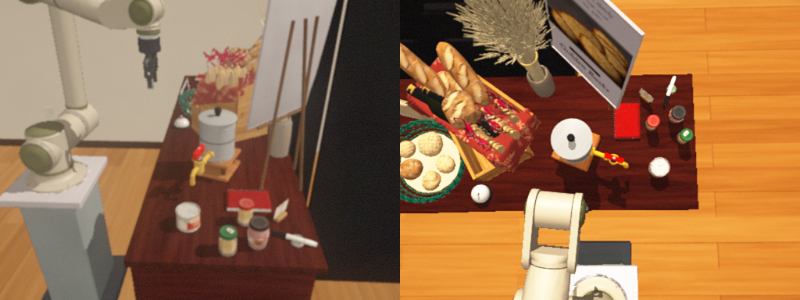

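The lid sits flat on the tank, at (573,141) in the right half and (217,125) in the left. It is within 2 mm of centre, with its top at 0.233 m as expected. The handle is still in line, and the arm is clear.

```bash
python3 -c "
from rig import *;print(close_job())"
```

```text
the job is handed in; nothing more can be done
None
```

The job is handed in after about 20 s on the robot's clock: the plug is home with its handle in line with the spout, the lid sits flat on the tank within about 2 mm of centre, and the tin and jars were left where they stand; the hand-in gave no verdict.

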